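Lay the edge-standing tins lid up

ROBOT

A 7-joint arm with a two-finger parallel gripper is mounted at the origin on the work surface. World frame = base frame: x ahead of the robot, y to its left, z up, the work surface at z = 0. Lengths are in mm, angles in rad, forces in N, time in s.
With the tool pointing down it reaches from about 350 to 900 mm from the base axis. Payload 7.2 kg.
Tool frame: the origin (TCP) lies at the very end of the fingers, on their centre line; the grasp point (between the pads) lies 19 mm behind it; z points along the fingers, y is the direction in which the jaws open and shut (so a half turn about z gives the same grasp; the last joint's range is limited). The gripper opens to 88 mm and grips with 3 to 60 N. Pads are 20 mm wide; open, the fingers measure 115 mm over their backs; the gripper's body (75 mm by 178 mm) begins 61 mm behind the grasp point.
Start: joints at [-1.173, 0.411, -0.013, 1.596, 0.006, 1.134, -0.082], TCP at [280.72, 558.413, 222.653] pointing down, gripper open.
Joint ranges: [-2.95, 2.95], [-0.29, 1.99], [-1.47, 1.44], [0.14, 2.54], [-1.03, 4.17], [0.13, 1.85], [-2.86, 2.86]. Speed limits (rad/s): [2.39, 2.39, 3.01, 3.01, 3.14, 3.14, 3.14].

INTERFACE

Orientations are given as a 3x3 rotation matrix whose columns are the frame's x, y, z axes.
In Python, from rig import manip, get_state, vision, job gives the robot as it stands. Calls block until the motion is done:
- manip.move_pose(position, orientation): joint-space move of the TCP to a pose.
- manip.line_to(position, rotation=None, v=150, max_force=None): straight line of the TCP; rotation=None keeps the orientation; v is the mean speed in mm/s. With max_force (N) it stops when the force on the tool has changed by that much, and returns True; else False.
- manip.goto_joints(angles): joint-space move.
- manip.open_gripper() and manip.clamp(squeeze=None): open the fingers fully, or close them until they stop; squeeze is the grip in N (None keeps the last).
- manip.pause(seconds).
- manip.ik(position, orientation): joint angles nearest the present ones, or None.
- get_state(): the state.
- vision.get_image(name): name is "scene" or "top" or "wrist"; returns a dict with "frame" (420x560x3 uint8, blue, green, red), "range_z" (420x560 float32, mm along the optical axis (not along the pixel's ray), 0 where there is no reading), "fx", "fy", "cx", "cy" (pixels), "rvec" (rotation vector, rad) and "tvec" (3), from world to camera coordinates, as OpenCV has them; the wrist camera has in their place "mount" (4x4, takes a point from camera to tool coordinates, whose origin is the TCP and whose axes are the flange's). Camera axes: x right, y down, z forward; pixel columns grow to the right and rows downward; lengths in mm; the calibration is good to about 2 mm. A picture is of the moment at which its call begins: read the wrist's pose just before it.
A pose or a line that the arm cannot do raises manip.Unreachable and nothing moves.
- job.job_done(): hands the job in, once; it reports no verdict.
The state is a dict: "time_s": time; "joint_positions": joint angles; "dq": joint speeds; "joint_efforts": joint torques, N m; "tcp_pos": TCP position; "orientation": TCP orientation; "force": force on the tool from outside, world axes, zero at the start; "torque": the same for the moment, N m; "grip_width": finger opening in mm.
Only numpy, scipy, OpenCV 4.12 (cv2) and the standard library are available. Lean on these libraries where they do the work, as an engineer would, in place of code of your own. Each camera call takes 0.05 s, during which the arm holds its last target.

TASK

Two flat fish tins, one red and one blue, were left standing on their long edge on the serving board; tip each one over on the spot with a gentle push of the fingertips, so that both lie flat on the board with the coloured ring-pull lid facing up. Do not pinch, lift or carry the tins, and leave the round tins, shaker, bottle, cup and bowl around them where they are.

Things in the scene. Friction and masses are not known exactly. Their poses are not given: they have to be found in the camera images.
- tin_red: rigid flat fish tin, 90-180 g, standing on its long edge on the board: 26 mm thick, 106 long, 62 high. One 106 x 62 face is the red ring-pull lid (colour wraps 10 mm round the sides; ring 3 mm, decoration), the opposite face and the rest bare metal. Origin: centre of the underside as it stands; z up, y along the length, x from lid (-13 mm) to bare face (+13 mm): -x points out of the lid. Any yaw at the start
- tin_red_center (a point): middle of the red tin, 31 mm above its origin along its z (39 mm above the counter while it stands, 21 mm when it lies flat on the board). The tin topples about its lower edge once its top is pushed some 25 mm over (0.4 rad), then falls flat by itself, centre ending about 45 mm to that side; pushed low down it slides
- tin_blue: rigid flat fish tin, 90-180 g, standing on its long edge on the board: 26 mm thick, 106 long, 62 high. One 106 x 62 face is the blue ring-pull lid (colour wraps 10 mm round the sides; ring 3 mm, decoration), the opposite face and the rest bare metal. Origin: centre of the underside as it stands; z up, y along the length, x from lid (-13 mm) to bare face (+13 mm): -x points out of the lid. Any yaw at the start
- tin_blue_center (a point): middle of the blue tin, 31 mm above its origin along its z (39 mm above the counter while it stands, 21 mm when it lies flat on the board). The tin topples about its lower edge once its top is pushed some 25 mm over (0.4 rad), then falls flat by itself, centre ending about 45 mm to that side; pushed low down it slides
- board: pale wooden serving board, fixed, 250 (x) x 460 (y) x 8 mm; origin at the centre of its underside on the counter, its top is 8 mm above the counter
- round_tin_yellow: yellow round tin lying flat beyond the board, 86 mm across, 36 mm high, 200 g, not to be disturbed; origin at the centre of its underside
- round_tin_green: green round tin lying flat beyond the board, 86 mm across, 36 mm high, 200 g, not to be disturbed; origin at the centre of its underside
- sauce_bottle: amber sauce bottle, 56 mm across, 140 mm high, standing left of the board, not to be disturbed; origin at the centre of its underside
- cup: blue cup, 72 mm across, 75 mm high, standing right of the board, not to be disturbed; origin at the centre of its underside
- bowl: white bowl, 110 mm across, 45 mm high, right of the board, not to be disturbed; origin at the centre of its underside
- shaker: white spice shaker, 32 mm across, 65 mm high, standing on the board midway along its far edge, not to be disturbed; origin at the centre of its underside

How it is judged:
By the outcome, as a careful person would: the job done as asked, in the order asked, and still so for the second after the job is handed in, with the robot touching nothing.
It also fails if it takes over 48 s, if anything falls off the work surface, if the arm or the gripper's body presses on something with over 40 N, if the wrist force passes 120 N, or if a joint passes its speed limit or range.

## Working session

There is one attempt and no reset: what is moved stays moved. The work goes in short steps, each a Python script; the robot and the scene stay as the last script left them, time stands still between calls to the robot, and variables do not carry over. Pictures are saved under pics/ and viewed, and the job is handed in when it is done.

```bash
mkdir -p pics; ls
python3 - <<'E'
from rig import manip, get_state, vision, job
import cv2, pickle
s=get_state();print(s['time_s'],s['tcp_pos'],s['orientation'],s['grip_width'],s['force'])
for n in ['scene','top']:
    d=vision.get_image(n);cv2.imwrite(f'pics/{n}0.png',d['frame']);pickle.dump(d,open(f'{n}0.pkl','wb'))
    print(n,d['fx'],d['cx'],d['cy'],d['rvec'],d['tvec'])
E
```

```text
pics
0.0 [280.50911481 557.9560938  221.83190253] [[-8.93493594e-01  4.49075535e-01 -6.01624805e-04]
 [ 4.49075925e-01  8.93492441e-01 -1.43943249e-03]
 [-1.08866698e-04 -1.55629892e-03 -9.99998783e-01]] 87.68138493894196 [-0.29294948  0.52638556  1.12253955]
scene 386.0623086375588 282.0156487110742 216.4778735788424 [ 2.16277792  1.42774146 -0.4459135 ] [-248.858904   -417.11886844 1310.98279148]
top 407.23999535811976 277.496209147034 211.07062325663227 [ 2.16643687 -2.18253937  0.0860192 ] [  21.3333939   578.92510374 1348.69334844]
```

View pics/scene0.png

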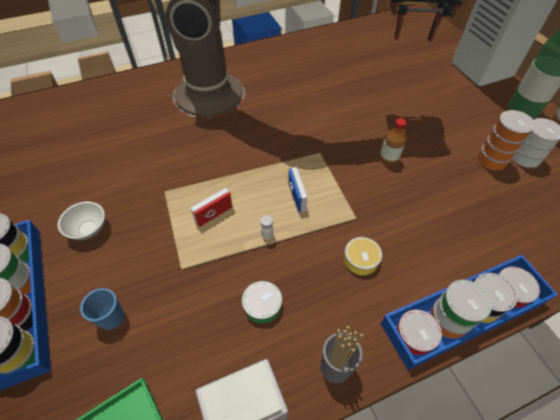

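View pics/top0.png

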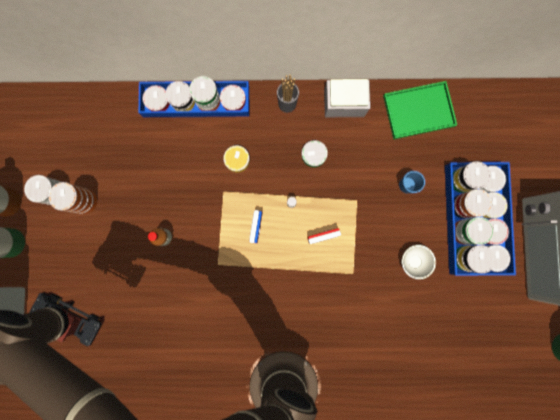

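The scene view shows the red lid at about (212,208), facing away from the robot. The blue lid at about (297,190) faces −y. In the top view the red tin is at (324,236), the blue at (257,227) and the shaker at (291,201). Next I'll measure these with the depth readings.

```bash
cat > h.py <<'E'
import numpy as np, cv2, pickle
def cloud(d):
    R=cv2.Rodrigues(np.array(d['rvec'],float))[0];t=np.array(d['tvec'],float).ravel()
    v,u=np.mgrid[:420,:560];z=d['range_z'].astype(float)
    P=np.stack([(u-d['cx'])/d['fx']*z,(v-d['cy'])/d['fy']*z,z],-1)
    W=(P-t)@R; W[z==0]=np.nan
    return W
def masks(d):
    hsv=cv2.cvtColor(d['frame'],cv2.COLOR_BGR2HSV);h,s,v=[hsv[...,i].astype(int) for i in range(3)]
    return dict(red=((h<8)|(h>172))&(s>150)&(v>60), blue=(abs(h-112)<14)&(s>110)&(v>50))
E
python3 - <<'E'
from h import *
for n in ['top','scene']:
    d=pickle.load(open(n+'0.pkl','rb'));W=cloud(d);M=masks(d)
    box=dict(top=(slice(195,270),slice(222,355)),scene=(slice(160,255),slice(170,350)))[n]
    sub=np.zeros((420,560),bool);sub[box]=1
    print(n,'board z',np.nanmedian(W[box][...,2]))
    up=sub&(W[...,2]>55)
    k,l,st,c=cv2.connectedComponentsWithStats(up.astype('uint8'))
    for i in range(1,k):
        if st[i,4]<8: continue
        p=W[l==i]; r=cv2.minAreaRect(p[:,:2].astype('float32'))
        print(' high',c[i].round(),st[i,4],p.mean(0).round(1),'rect',r)
    for col in M:
        q=W[M[col]&sub]; q=q[np.isfinite(q[:,2])]; q=q[(q[:,2]>12)]
        if len(q)<5: continue
        vx,vy,x,y=cv2.fitLine(q[:,:2].astype('float32'),cv2.DIST_HUBER,0,.01,.01).ravel()
        print(' ',col,len(q),np.median(q,0).round(1),'dir',vx,vy,q.min(0).round(),q.max(0).round())
E
```

```text
top board z 7.596554293251797
 high [291. 202.] 68 [605.4 -28.9  71.6] rect ((606.1357421875, -29.179414749145508), (28.267799377441406, 27.703968048095703), 41.72785568237305)
 high [255. 227.] 261 [524.8  90.1  68.5] rect ((525.0078125, 91.02230072021484), (26.785457611083984, 104.60116577148438), 80.48664855957031)
 high [324. 236.] 257 [ 493.2 -133.5   68.5] rect ((493.2547607421875, -134.1995391845703), (27.24919319152832, 105.52778625488281), 15.840499877929688)
  red 60 [ 503.7 -132.1   67.9] dir 0.25968498 -0.96569335 [ 487. -180.   12.] [516. -82.  76.]
  blue 73 [527.   80.5  69.1] dir 0.9866752 -0.16270244 [478.  70.  13.] [581.  91.  75.]
scene board z 7.3047077788049695
 high [298. 184.] 358 [532.3  86.5  67.9] rect ((527.4119262695312, 88.57369232177734), (25.182035446166992, 106.39959716796875), 80.6522216796875)
 high [211. 202.] 462 [ 499.2 -136.3   67.3] rect ((496.2239990234375, -135.08628845214844), (27.427291870117188, 105.71477508544922), 14.034285545349121)
 high [267. 222.] 139 [610.4 -31.8  70.3] rect ((607.1630859375, -30.649845123291016), (26.527568817138672, 30.151559829711914), 66.83792114257812)
  red 503 [ 505.7 -130.6   50.4] dir 0.25788522 -0.96617556 [ 488. -184.   13.] [522. -86.  73.]
  blue 178 [544.9  74.4  61.4] dir 0.98637754 -0.1644971 [479.  69.  20.] [579.  89.  72.]
```

```bash
cat >> h.py <<'E'
from rig import manip, get_state, vision, job
T=dict(red=(np.array([494.7,-134.7]),np.array([-.966,-.259])),blue=(np.array([526.2,89.8]),np.array([.163,.9866])))
def orients(p):
    out=[]
    for s in (1,-1):
        x=np.array([*p,0])*s;x/=np.linalg.norm(x);z=np.array([0,0,-1.]);out.append(np.stack([x,np.cross(z,x),z],1))
    return out
def push(col,zt=60,trav=30,zs=200):
    c,p=T[col];best=None
    for R in orients(p):
        q=manip.ik([*(c-p*45),zs],R)
        if q is not None:
            e=np.abs(np.array(q)-get_state()['joint_positions']).max()
            if best is None or e<best[0]: best=(e,R)
    R=best[1];st=c-p*45
    manip.move_pose([*st,zs],R)
    if get_state()['grip_width']>10: manip.clamp(5)
    manip.line_to([*st,zt],v=150)
    print('at',get_state()['tcp_pos'].round(1) if hasattr(get_state()['tcp_pos'],'round') else get_state()['tcp_pos'],get_state()['grip_width'])
    f=manip.line_to([*(c-p*23+p*trav),zt],v=30,max_force=15)
    s=get_state();print('push stop',f,s['tcp_pos'],s['force'],s['time_s'])
def snap(tag):
    for n in ['scene','top']:
        d=vision.get_image(n);cv2.imwrite(f'pics/{n}{tag}.png',d['frame']);pickle.dump(d,open(f'{n}{tag}.pkl','wb'))
E
python3 - <<'E'
from h import *
push('red'); snap('1')
E
```

```text
at [ 538.7 -123.3   60.7] 0.5539067914033752
push stop False [ 488.06844581 -136.46697359   59.98431626] [1.13086343 0.18919949 0.03089534] 6.9917
```

View pics/scene1.png

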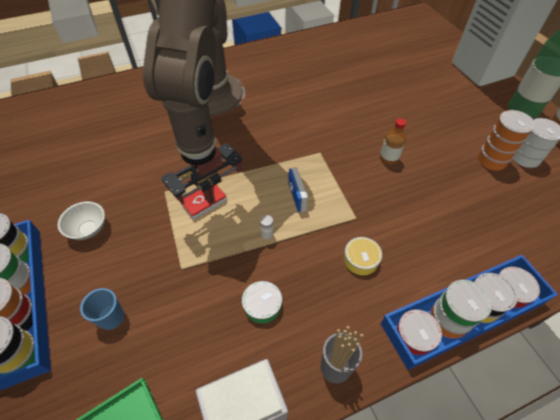

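The scene view shows the red lid face-up at about (204,200), under the fingertips. I'll raise the arm straight up, confirm this with depth, then push the blue tin.

```bash
cat >> h.py <<'E'
def check(tag,n='scene'):
    d=pickle.load(open(n+tag+'.pkl','rb'));W=cloud(d);M=masks(d)
    for col in M:
        m=M[col]&(W[...,2]>12)&(W[...,0]>380)&(W[...,0]<640)&(abs(W[...,1])<225)
        q=W[m]
        if len(q)>5: print(n,col,len(q),np.median(q,0).round(1),'z5-95',np.percentile(q[:,2],[5,95]).round(),[tuple(np.round(a,1)) if not np.isscalar(a) else round(a,1) for a in cv2.minAreaRect(q[:,:2].astype('float32'))])
E
python3 - <<'E'
from h import *
p=get_state()['tcp_pos']; manip.line_to([p[0],p[1],200],v=200)
snap('2'); check('2')
push('blue')
p=get_state()['tcp_pos']; manip.line_to([p[0],p[1],200],v=200)
manip.move_pose([330,0,300],np.array(get_state()['orientation']))
snap('3'); check('3');check('3','top');print(get_state()['time_s'])
E
```

```text
scene red 639 [ 454.4 -144.3   33.9] z5-95 [31. 36.] [(np.float64(451.5), np.float64(-148.5)), (np.float64(63.1), np.float64(102.1)), 14.9]
scene blue 184 [542.9  74.8  61.4] z5-95 [28. 71.] [(np.float64(526.7), np.float64(79.4)), (np.float64(7.0), np.float64(102.4)), 80.7]
at [519.5  45.1  60.7] 0.45392636142165843
push stop False [527.30924467  96.51897383  60.01652959] [-0.35685729 -0.22801004  0.63714016] 11.775
scene red 660 [ 453.6 -143.1   33.8] z5-95 [31. 36.] [(np.float64(438.3), np.float64(-102.6)), (np.float64(64.0), np.float64(198.8)), 14.6]
scene blue 633 [541.3 128.1  33.6] z5-95 [31. 36.] [(np.float64(481.8), np.float64(105.0)), (np.float64(229.8), np.float64(102.5)), 26.6]
top red 523 [ 450.3 -140.3   33.4] z5-95 [28. 38.] [(np.float64(450.2), np.float64(-145.1)), (np.float64(59.5), np.float64(105.5)), 15.1]
top blue 504 [535.9 132.9  33.5] z5-95 [29. 38.] [(np.float64(534.3), np.float64(134.6)), (np.float64(58.9), np.float64(102.2)), 81.0]
13.6833
```

View pics/scene3.png

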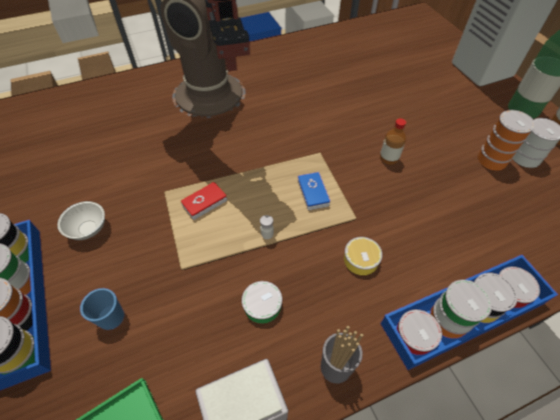

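View pics/top3.png

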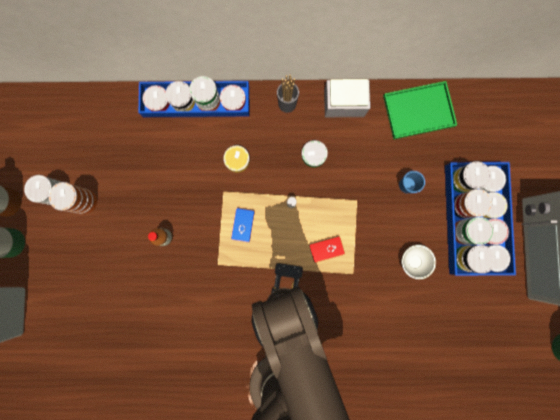

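Both views show the lids face-up on the board: red at top (327,249), blue at (243,225). The shaker, round tins, bottle, cup and bowl are at the same pixels as before. I'm handing in.

```bash
python3 -c "
from rig import job;job.job_done()"
```

```text
the job is handed in; nothing more can be done
```

Both tins now lie flat on the board with their coloured lids facing up, and I handed the job in. I tipped the red tin first, then the blue, each with one slow push (30 mm/s) of the closed fingertips high on the lid side. Neither push reached its 15 N stop limit.

- **Lid height:** the last depth readings put both lid faces about 34 mm above the counter, which is the 8 mm board plus the 26 mm tin.
- **Final position:** the tin centres are near (450, −145) mm for red and (534, 135) mm for blue. Each is about 45 mm from where it stood, as expected.
- **Surroundings:** by eye in the pictures, the shaker, round tins, bottle, cup and bowl had not moved. I did not measure their positions.
- **Time and clearance:** the clock read about 13.7 s at the last check, with the arm raised clear of everything.
- **Odd reading:** in the last scene-camera check, the rectangles fitted round the colours came out too large. I put this down to stray coloured pixels elsewhere in the picture. The top-camera rectangles matched the tin sizes, about 60 × 104 mm.

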